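# Feed the blade insert into the slicer along its guide rail

### The job

Fit the loose blade insert into the slicer with the wooden pusher, without touching the blades with the fingers: pick up the pusher, use it to close the insert up square against the guide rail near where it lies, then feed it along, pressed lightly but steadily against the rail all the way and never forced, until it is fully home and the spring catch has clicked into its notch. Then stand the pusher back on the worktop beside the slicer and let go, leaving everything else as it is.

Things in the scene. Friction and masses are not known exactly. Their poses are not given: they have to be found in the camera images.
- slicer: kitchen slicer fixed to the worktop, white bed 252 x 100 mm, 37 mm high. Origin: centre of the bed, at worktop level. +x = feed direction, towards the end stop; +y = side of the guide rail. Top of the bed at z = 12 mm, from x = -125 mm. At the far end is the seat: between rail and cheek wall, 59.5 to 64.5 mm wide as the rail is set
- slicer_home (a point): where the insert's origin lies when it is home: x = 82, z = 12 mm in the slicer; y = 2.5 to 7.5 mm as the rail is set (this point: the middle, 5 mm). The insert's front then meets the end stop (face x = 122 mm) and its rear stands 4 mm out of the mouth
- slicer_mouth (a point): mouth of the seat: x = 46, y = 2.5, z = 12 mm in the slicer. The cheek wall (inner face y = -28 mm, top z = 34 mm, square corner) runs from here to x = 127 mm. Lips over both sides of the seat, 18.5 mm above the bed, let the insert in only by sliding along the bed
- rail: guide rail along the +y side of the bed: aluminium bar, top z = 34 mm, held by three screws in cross slots; same origin and axes as the slicer. The bar is set by hand: its guide face, parallel to x, lies anywhere from y = +31.5 to +36.5 mm, a new place each time and not in this pose, so find it by touch. It is rigid. The insert shall bear on it with 2 to 5 N, never over 10 N
- catch (a joint): spring catch: upright steel roller, radius 6 mm, free to turn, in the cheek at slicer x = 90 mm. 0 = out (9.5 mm into the seat); grows in m as it is pushed back (to 0.009). Spring 1.7 N, plus 0.25 N per mm, towards the rail. The insert's corner meets it at insert x = 47 mm (3 to 8 N more feed force); it rides on the flank (0.003 to 0.008) and clicks back to 0 in the flank notch at home
- insert: loose blade insert, grey plastic, 80 (x) x 58 (y) x 16 mm, about 0.16 kg, slanting steel blade and teeth on top (to 20 mm high; sharp, no fingers). Origin: centre of its underside. It lies on the bed, front (+x, corners rounded 8 mm) to the seat, +y side to the rail; -y flank has the catch notch. It takes at most 20 N from the pusher
- insert_front (a point): front end of the insert's rail side, on its +y face: x = 32, y = 29, z = 8 mm in the insert
- insert_rear (a point): rear end of the insert's rail side, on its +y face: x = -40, y = 29, z = 8 mm in the insert
- insert_notch (a point): middle of the bottom of the thumb notch in the insert's rear face: x = -30, y = 6, z = 8 mm in the insert. The notch is 20 mm wide (y = -4 to 16 mm), 10 mm deep and open at top and bottom
- pusher: loose wooden pusher (push stick), about 0.14 kg, standing on its sole on the worktop left of the slicer. Origin: underside, below the grip; +x to its nose. Sole 84 x 34 x 10 mm (x = -62 to 22). Upright grip 16 mm thick (y), x = -38 to 22, z = 8 to 60 mm. Nose 14 mm wide, z = 2 to 16 mm, from the sole forward to x = 77 mm; fits the thumb notch
- pusher_nose (a point): tip of the pusher's nose: x = 77, y = 0, z = 9 mm in the pusher
- pusher_grip (a point): where to hold the pusher: middle of the upright grip, z = 46 mm in the pusher; close the fingers along the pusher's y, on its 16 mm thickness, firmly
- salt_shaker: bystander: glass salt shaker, 44 mm wide, 90 mm high; origin under its middle
- mustard_tin: bystander: small food tin, 58 mm wide, 72 mm high; origin under its middle
- honey_jar: bystander: honey jar with a lid, 56 mm wide, 75 mm high; origin under its middle

How it is judged:
By the outcome, as a careful person would: the job done as asked, in the order asked, and still so for the second after the job is handed in, with the robot touching nothing.
It also fails if it takes over 72 s, if anything falls off the work surface, if the arm or the gripper's body presses on something with over 40 N, if the wrist force passes 120 N, or if a joint passes its speed limit or range.

### The arm

A 6-joint arm with a two-finger parallel gripper is mounted at the origin on a cart in front of the work surface, level with it; the furniture and walls round the work are solid. World frame = base frame: x ahead of the robot, y to its left, z up, the work surface at z = 0. Lengths are in m, angles in rad, forces in N, time in s.
With the tool pointing down it reaches from about 0.3 to 0.825 m from the base axis. Payload 5.4 kg.
Tool frame: the origin (TCP) lies at the very end of the fingers, on their centre line; the grasp point (between the pads) lies 19 mm behind it; z points along the fingers, y is the line along which they close (so a half turn about z gives the same grasp; the last joint's range is limited). The gripper opens to 92 mm and grips with 3 to 60 N. Pads are 20 mm wide; open, the fingers measure 128 mm over their backs; the gripper's body (75 mm by 189 mm) begins 69 mm behind the grasp point.
Start: joints at [1.056, 0.158, 1.597, -0, 1.386, -0.21], TCP at [0.173, 0.548, 0.215] pointing down, gripper open.
Joint ranges: [-2.91, 2.91], [-0.94, 2.29], [0.18, 2.7], [-1.29, 4.43], [0.17, 2.64], [-3, 3]. Speed limits (rad/s): [2.57, 2.57, 3.14, 3.14, 3.14, 3.14].

### API

Orientations are given as a rotation vector (axis times angle).
In Python, from workcell import bot gives the robot as it stands. Calls block until the motion is done:
- bot.goto(position, orientation): joint-space move of the TCP to a pose.
- bot.line_to(position, rot=None, max_speed=0.15): straight line of the TCP; rot=None keeps the orientation; max_speed is the mean speed in m/s.
- bot.set_joints(angles): joint-space move.
- bot.set_gripper(opening, newtons=None): opening from 0.0 (shut) to 1.0 (fully open); newtons is the grip in N (None keeps the last); returns when the fingers have stopped.
- bot.hold(seconds).
- bot.inverse_kinematics(position, orientation): joint angles nearest the present ones, or None.
- bot.read_camera(name): name is "side" or "top"; returns a dict with "pixels" (420x560x3 uint8, blue, green, red), "fx", "fy", "cx", "cy" (pixels), "R" (3x3) and "t" (3): a world point X has camera coordinates R X + t. Camera axes: x right, y down, z forward; pixel columns grow to the right and rows downward; lengths in m; the calibration is good to about 2 mm. A picture is of the moment at which its call begins. There is no depth.
A pose or a line that the arm cannot do raises bot.MotionError and nothing moves.
- bot.job_done(): hands the job in; it is judged then, once.
Readings, each from a call of its own:
- bot.current_clock(): time.
- bot.current_joints(): joint angles.
- bot.current_joint_vel(): joint speeds.
- bot.current_effort(): joint torques, N m.
- bot.current_ee_pos(): TCP position.
- bot.current_tool_rot(): TCP orientation.
- bot.current_contact_force(): force on the tool from outside, world axes, zero at the start.
- bot.current_ft_torque(): the same for the moment, N m.
- bot.current_opening(): opening from 0.0 (shut) to 1.0 (fully open).
- bot.current_grip_force(): force on a finger pad.
Only numpy, scipy, OpenCV 4.12 (cv2) and the standard library are available. Lean on these libraries where they do the work, as an engineer would, in place of code of your own. Each camera call takes 0.05 s, during which the arm holds its last target. There are 200 camera calls.

## Working session

There is one attempt and no reset: what is moved stays moved. The work goes in short steps, each a Python script; the robot and the scene stay as the last script left them, time stands still between calls to the robot, and variables do not carry over. Pictures are saved under pics/ and viewed, at most 10 in all, crops included, and the job is handed in when it is done.

```bash
mkdir -p pics; ls
python3 - <<'E'
from workcell import bot
import cv2,numpy as np
for n in("side","top"):
    d=bot.read_camera(n); cv2.imwrite(f"pics/{n}0.png",cv2.resize(d["pixels"],(784,588),interpolation=cv2.INTER_CUBIC))
    print(n,d["fx"],d["fy"],d["cx"],d["cy"],d["R"],d["t"])
print(bot.current_clock(),bot.current_tool_rot(),bot.current_contact_force())
E
```

```text
pics
side 446.37803557510875 446.37803557510875 277.34138739075814 206.77817760479732 [[ 0.85229476 -0.52299121 -0.00859286]
 [-0.29082179 -0.46015635 -0.83885566]
 [ 0.43476008  0.71745127 -0.54428608]] [-0.27509198  0.27385028  0.84222545]
top 469.8481101683601 469.8481101683601 279.49536522558077 201.18459883878796 [[-0.01663197 -0.9997484  -0.01505052]
 [-0.99107736  0.0184749  -0.13200128]
 [ 0.13224613  0.01272079 -0.99113528]] [0.21590079 0.44389589 1.06907137]
0.1 [-4.76855778e-01 -3.10461473e+00  2.42074684e-03] [0.67389652 0.43234584 0.5323846 ]
```

View pics/side0.png

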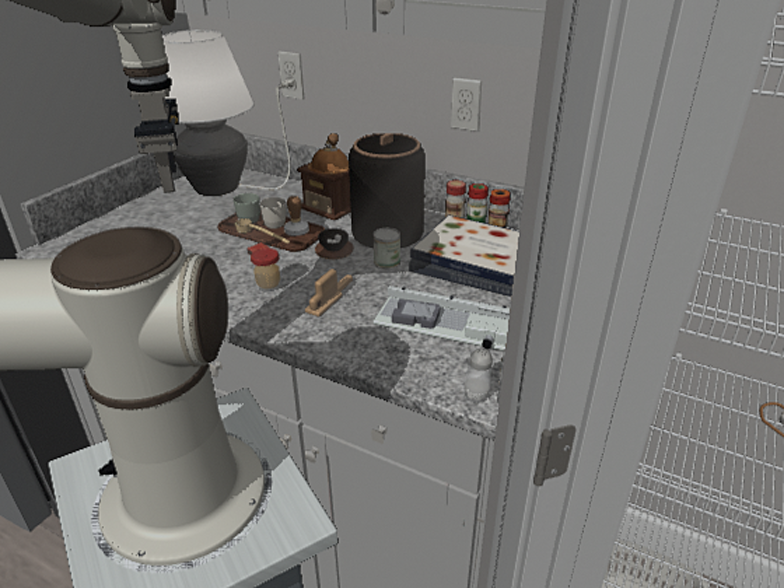

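View pics/top0.png

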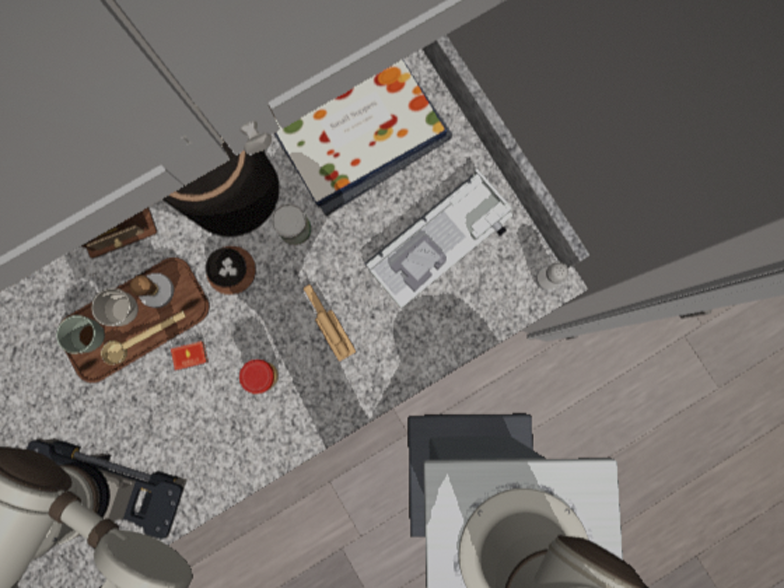

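The side view shows the pusher at about (325,293), the slicer at (450,315) and the insert at (415,312). The top view shows the pusher from (310,290) to (345,355), the slicer from (385,285) to (495,195) and the insert at (418,262). Next I'll take enlarged crops.

Run:
```python
from workcell import bot
import cv2,numpy as np
for n,(x,y,w,h),s in(("top",(205,115,170,150),4.6),("side",(205,180,165,90),4.8)):
    d=bot.read_camera(n)["pixels"][y:y+h,x:x+w]
    im=cv2.resize(d,None,fx=s,fy=s,interpolation=cv2.INTER_CUBIC)
    im=im[:600,:800]
    for k in range(0,w,10): cv2.putText(im,str(x+k),(int(k*s),8),0,.3,(0,0,255)); cv2.line(im,(int(k*s),10),(int(k*s),16),(0,0,255))
    for k in range(10,h,10): cv2.putText(im,str(y+k),(0,int(k*s)+3),0,.3,(0,0,255)); cv2.line(im,(20,int(k*s)),(26,int(k*s)),(0,0,255))
    cv2.imwrite(f"pics/{n}1.png",im); print(im.shape)
```

```text
(600, 782, 3)
(432, 792, 3)
```

View pics/top1.png

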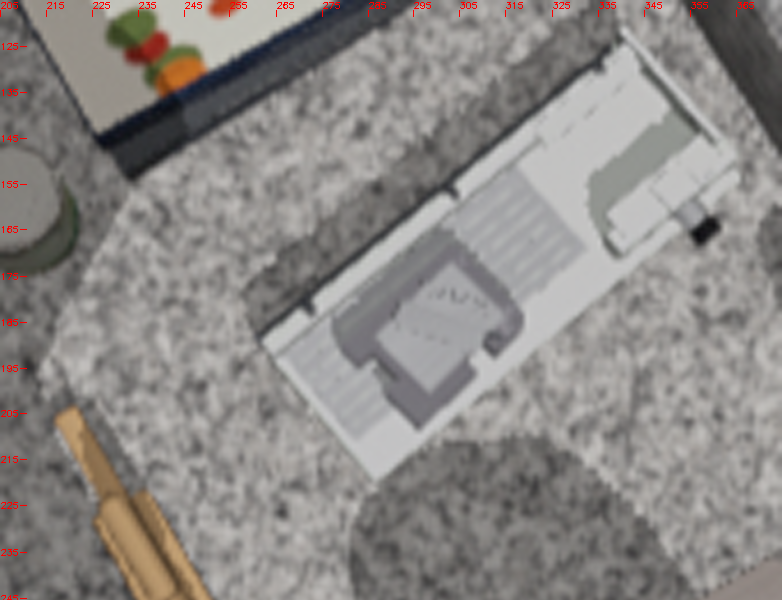

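View pics/side1.png

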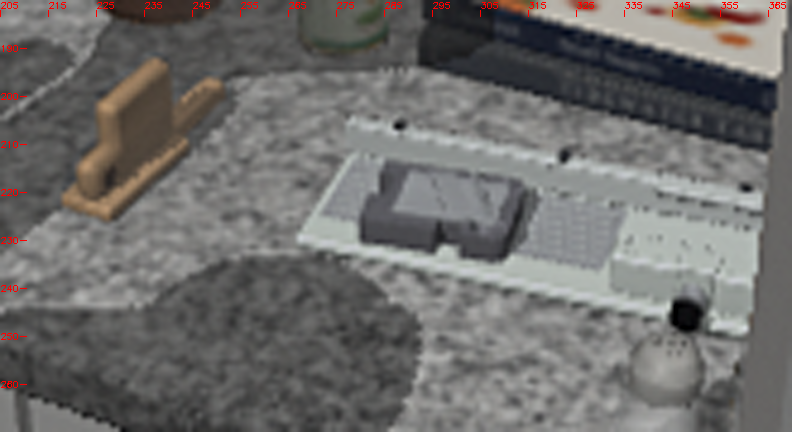

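The top crop shows the nose tip at (66,411), the bed's rear −y corner at (376,480), the rail's rear corner at (262,340), and insert corners at about (335,320) and (418,430). The side crop shows the bed's rear −y corner at (300,233) and the rail's rear top at (348,118). I'll fit poses by silhouette for the pusher and insert, and by points for the slicer.

```bash
cat > vis.py <<'E'
from workcell import bot
import cv2,numpy as np
from scipy.optimize import minimize,least_squares
PUSH=[(-62,22,-17,17,0,10),(-38,22,-8,8,8,60),(20,77,-7,7,2,16)]
INS=[(-40,32,-29,29,0,16),(-40,40,-21,21,0,16)]
def W(p,pose):
    x,y,z,a=pose; p=np.asarray(p,float)/1000; c,s=np.cos(a),np.sin(a)
    return np.c_[x+c*p[:,0]-s*p[:,1],y+s*p[:,0]+c*p[:,1],z+p[:,2]]
def proj(d,X):
    q=X@d["R"].T+d["t"]; return np.c_[d["fx"]*q[:,0]/q[:,2]+d["cx"],d["fy"]*q[:,1]/q[:,2]+d["cy"]]
def box(b): return [(x,y,z) for x in b[:2] for y in b[2:4] for z in b[4:]]
K=6
def render(d,boxes,pose,roi):
    x,y,w,h=roi; m=np.zeros((h*K,w*K),np.uint8)
    for b in boxes:
        u=((proj(d,W(box(b),pose))-[x,y]+.5)*K*16-8).astype(np.int32)
        cv2.fillConvexPoly(m,cv2.convexHull(u),255,cv2.LINE_8,4)
    return cv2.resize(m,(w,h),interpolation=cv2.INTER_AREA)/255.
def fit(cams,masks,rois,boxes,p0):
    def cost(p): return sum(np.sum((cv2.GaussianBlur(render(d,boxes,p,r)-m,(0,0),1))**2) for d,m,r in zip(cams,masks,rois))
    best=None
    for k in range(3):
        p0=np.array(p0); s=np.array([.01,.01,.004,.08])/(k+1)
        r=minimize(cost,p0,method="Nelder-Mead",options=dict(initial_simplex=np.vstack([p0]+[p0+s*e for e in np.eye(4)]),xatol=1e-5,fatol=1e-4,maxiter=600)); p0=r.x
    return r.x,r.fun,sum(m.sum() for m in masks)
E
cat > fit1.py <<'E'
from vis import *
cams=[bot.read_camera("top"),bot.read_camera("side")]
def unc(pts,s,o): return (np.array(pts)+.5)/s-.5+o
T=lambda p:unc(p,4.6,[205,115]); S=lambda p:unc(p,4.8,[205,180])
# slicer points (mm) : image
obs=[(0,T([(376,481)]),(-126,-50,0)),(1,S([(301,235)]),(-126,-50,12)),(0,T([(738,155)]),(126,-50,25)),(0,T([(622,252)]),(46,-50,25)),(0,T([(625,30)]),(126,50,37)),(1,S([(612,262)]),(46,-50,34))]
def res(p): return np.concatenate([(proj(cams[i],W([m],p))-u)[0] for i,u,m in obs])
r=least_squares(res,[.52,.1,0,-.9],loss="soft_l1"); print("slicer",r.x,np.degrees(r.x[3]),res(r.x).round(1))
ps=r.x
# pusher
rp=[(205,195,60,70),(208,185,55,45)]; mp=[]
for d,(x,y,w,h) in zip(cams,rp):
    hsv=cv2.cvtColor(d["pixels"][y:y+h,x:x+w],cv2.COLOR_BGR2HSV)
    m=cv2.inRange(hsv,(8,70,40),(25,255,255)); n,l,st,_=cv2.connectedComponentsWithStats(m); m=(l==1+np.argmax(st[1:,4])); mp.append(m.astype(float)); print(m.sum(),st[1:,4])
pp,f,tot=fit(cams,mp,rp,PUSH,[.45,.2,0,.5]); print("pusher",pp,np.degrees(pp[3]),f,tot)
ri=[(268,155,60,60),(272,205,50,35)]; mi=[]
for d,(x,y,w,h) in zip(cams,ri):
    c=d["pixels"][y:y+h,x:x+w]; g=cv2.cvtColor(c,cv2.COLOR_BGR2GRAY); m=(g<135).astype(np.uint8)
    cv2.imwrite(f"pics/dbg{w}.png",cv2.resize(np.hstack([g,m*255]),None,fx=5,fy=5))
    n,l,st,_=cv2.connectedComponentsWithStats(m); m=(l==1+np.argmax(st[1:,4])).astype(np.uint8)
    hull=cv2.convexHull(cv2.findNonZero(m)); q=np.zeros_like(m); cv2.fillConvexPoly(q,hull,1); mi.append(q.astype(float)); print(m.sum(),q.sum())
a=ps[3];c=W([(-50,2,12)],ps)[0]
pi_,f,tot=fit(cams,mi,ri,INS,[*c,a]); print("insert",pi_,np.degrees(pi_[3]),f,tot)
c,s=np.cos(a),np.sin(a); e=pi_[:2]-ps[:2]; print("insert in slicer",c*e[0]+s*e[1],-s*e[0]+c*e[1],np.degrees(pi_[3]-a))
np.savez("fit.npz",s=ps,p=pp,i=pi_)
RAIL=(-126,126,34,50,12,34);SL=[(-126,126,-50,50,0,12),RAIL,(46,127,-50,-28,12,34),(122,126,-50,50,0,37)]
tiles=[]
for d,(x,y,w,h),s in zip(cams,[(205,115,165,145),(205,180,165,90)],[4.2,4.2]):
    im=cv2.resize(d["pixels"][y:y+h,x:x+w],None,fx=s,fy=s,interpolation=cv2.INTER_CUBIC)
    for bs,po,col in((SL,ps,(255,0,0)),(PUSH,pp,(0,200,0)),(INS,pi_,(0,0,255))):
        for b in bs:
            u=((proj(d,W(box(b),po))-[x,y]+.5)*s-.5).round().astype(int)
            for i in range(8):
                for j in(1,2,4):
                    if not i&j: cv2.line(im,tuple(map(int,u[i])),tuple(map(int,u[i|j])),col,1)
    tiles.append(im)
cv2.imwrite("pics/ov_top.png",tiles[0][:600]);cv2.imwrite("pics/ov_side.png",tiles[1])
E
python3 fit1.py
```

```text
slicer [ 0.52854205  0.12902344 -0.00167407 -0.87556833] -50.16637020440829 [-0.4 -0.5 -0.6  0.3  0.7  0.5  0.9  1.  -2.1 -4.4  0.4  0. ]
644 [644]
355 [355  60]
pusher [0.45 0.2  0.   0.5 ] 28.64788975654116 842.4011579651323 999.0
573 1072
461 654
insert [ 0.48668717  0.16269954  0.00942642 -0.855874  ] -49.03796824138505 151.20260035170884 1726.0
insert in slicer -0.05267071702727995 -0.010569102063066136 1.128401963023238
```

```bash
sed -i 's/\[.45,.2,0,.5\]/[.37,.315,0,.47]/; s/,(0,T(\[(625,30)\]),(126,50,37))//' fit1.py; python3 fit1.py; python3 -c "
import cv2,numpy as np
a=cv2.imread('pics/dbg60.png');b=cv2.imread('pics/dbg50.png');print(a.shape,b.shape)"
```

```text
slicer [ 0.52900373  0.13020743 -0.00191278 -0.86365866] -49.483996218499094 [-0.3 -0.4 -0.7  0.4 -0.1 -0.2  0.4  0.5  0.5 -0.3]
643 [643]
419 [419]
pusher [0.37887343 0.31532779 0.00138963 0.52190508] 29.902958631600086 114.5572926788867 1062.0
573 1062
462 655
insert [ 0.48614774  0.16301546  0.00962665 -0.86830377] -49.750141089819074 148.46649616950373 1717.0
insert in slicer -0.052783314861892944 -0.011266095866197895 -0.2661448713199809
(300, 600, 3) (175, 500, 3)
```

View pics/ov_top.png

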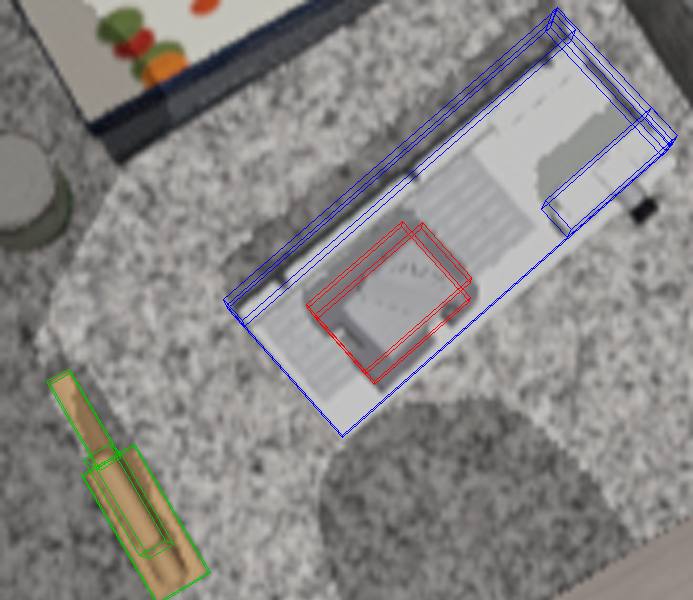

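View pics/ov_side.png

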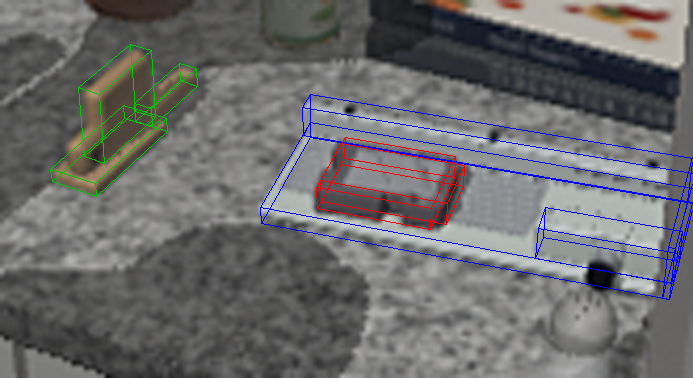

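The overlay shows that the pusher fits well in both views. The insert mask includes shadow on the rail side, and the slicer outline misses the rail side by about 12 px. I'll refine the slicer edges by gradient and look at the insert closely.

```bash
cat > edge.py <<'E'
from vis import *
from scipy.ndimage import map_coordinates,gaussian_filter1d
z=np.load("fit.npz"); ps=z["s"].copy()
cams=[bot.read_camera("top"),bot.read_camera("side")]
def prof(d,p,q,pose,n=8,seg=4):
    g=cv2.cvtColor(d["pixels"],cv2.COLOR_BGR2GRAY).astype(float); out=[]
    u,v=proj(d,W([p,q],pose)); t=(v-u)/np.hypot(*(v-u)); nn=np.array([-t[1],t[0]]); o=np.arange(-n,n+.1,.25)
    for k in range(seg):
        s=np.linspace((k+.1)/seg,(k+.9)/seg,40); P=u+np.outer(s,v-u); 
        X=P[:,None]+o[None,:,None]*nn; val=map_coordinates(g,[X[...,1],X[...,0]],order=1).mean(0)
        gr=gaussian_filter1d(np.gradient(val,.25),2); idx=np.argsort(-abs(gr)); pk=[i for i in range(1,len(o)-1) if abs(gr[i])>=abs(gr[i-1]) and abs(gr[i])>abs(gr[i+1]) and abs(gr[i])>6]
        out.append([(o[i],round(gr[i])) for i in pk])
    return out
for n,d,p,q in[("top -y z0",0,(-126,-50,0),(126,-50,0)),("side -y z12",1,(-126,-50,12),(90,-50,12)),("top rear z12",0,(-126,-50,12),(-126,30,12)),("side rear z12",1,(-126,-50,12),(-126,30,12)),("top railtop in",0,(-126,34,34),(126,34,34)),("top railout",0,(-126,50,34),(126,50,34)),("side railtop in",1,(-126,34,34),(90,34,34)),("side railout",1,(-126,50,34),(90,50,34)),("stop top",0,(126,-45,37),(126,45,37))]:
    print(n)
    for r in prof(cams[d],p,q,ps): print("   ",*["%.2f:%d"%x for x in r])
E
python3 edge.py
python3 - <<'E'
from vis import *
t=[]
for n,(x,y,w,h) in(("top",(270,158,50,55)),("side",(275,205,50,38))):
    d=np.mean([bot.read_camera(n)["pixels"] for _ in range(3)],0)
    c=cv2.resize(d[y:y+h,x:x+w].astype(np.float32),None,fx=8,fy=8,interpolation=cv2.INTER_CUBIC)
    c=np.clip((c-40)*255/170,0,255).astype(np.uint8)
    for k in range(0,w,5): cv2.line(c,(k*8,0),(k*8,6 if k%10 else 12),(0,0,255)); 
    for k in range(0,h,5): cv2.line(c,(0,k*8),(6 if k%10 else 12,k*8),(0,0,255))
    t.append(cv2.copyMakeBorder(c,0,440-h*8,0,0,cv2.BORDER_CONSTANT))
cv2.imwrite("pics/ins.png",np.hstack(t))
E
```

```text
top -y z0
    -1.75:18 1.00:-33 6.50:-6
    -7.75:-14 -2.50:24 1.75:-19
    -7.00:9 2.50:-25 5.00:6
    -1.00:-15 0.75:10 4.75:-20
side -y z12
    -5.00:10 -1.25:29 1.50:-43 6.50:-9
    -7.00:-8 -4.00:16 -1.75:45 1.75:-40 3.75:8 7.25:8
    -4.50:26 0.00:8 2.25:-45 4.75:13
    -2.25:-10 0.00:15 2.50:-30 4.50:18
top rear z12
    -0.25:22
    0.00:24 2.00:-13
    -5.00:-9 0.25:23 2.25:-13
    -5.75:8 0.50:30 2.75:-13
side rear z12
    -3.75:-7 -0.25:34 6.75:-7
    -7.00:-7 -5.00:7 -2.50:-7 -0.25:27 1.50:-15 7.00:7
    -5.00:-9 0.00:39 1.75:-22
    -4.50:-11 0.25:35 2.00:-18
top railtop in
    -6.75:-8 -4.00:-15 -2.00:52 2.00:-17 5.00:-9
    -3.50:-18 -1.25:60 3.00:-28
    -2.50:-20 -0.25:59 3.50:-19 5.50:9
    -1.75:-17 0.50:49
top railout
    -7.00:-23 0.00:-8 2.50:-15 4.75:52
    -6.00:-18 3.25:-19 5.50:60
    -5.25:-15 4.00:-20 6.25:60
    -4.50:-23 4.75:-18 7.00:49
side railtop in
    -0.75:27 1.00:-14 6.00:-12
    -4.75:-7 -1.00:29 1.25:-18 5.75:-26 7.75:17
    -7.25:7 -0.50:27 1.75:-15
    0.00:28 3.25:-34 5.00:16
side railout
    2.50:28 4.25:-14
    -5.25:6 -3.25:7 -1.25:-6 2.50:28 4.75:-18
    3.00:28 5.25:-14
    -6.00:38 3.25:28 6.75:-35
stop top
    -4.75:-24 -2.75:29 -0.75:-23
    -5.00:-36 -2.75:49 -0.75:-19 6.25:10
    -4.50:-40 -2.50:43 -0.25:-32 5.25:7
    -6.00:10 -3.75:-9 -2.00:25 -0.25:-10 4.25:-12 6.50:15
```

View pics/ins.png

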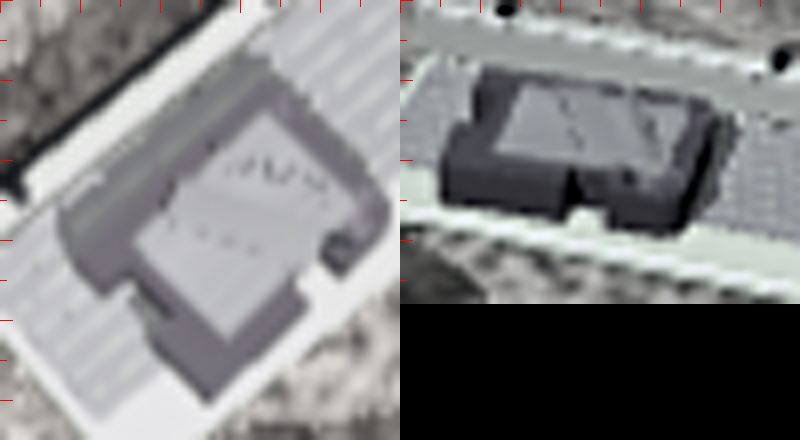

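The close-up separates the shadow from the body: insert rear corners and notch mouth at top (100,293), (150,345), (209,403); in the side view, rear corners at (443,158), (443,205), (483,68) and the flank notch at (585,210). The insert is skewed a few degrees, with its nose towards the rail. I'll refit both from these points.

```bash
cat > fit2.py <<'E'
from vis import *
z=np.load("fit.npz"); p0=z["s"].copy(); cams=[bot.read_camera("top"),bot.read_camera("side")]
E=[]
def add(c,p,q,offs,key,w=1):
    u,v=proj(cams[c],W([p,q],p0)); t=(v-u)/np.hypot(*(v-u)); nn=np.array([-t[1],t[0]])
    for k,o in enumerate(offs):
        if o is not None: E.append((c,u+(v-u)*(k+.5)/4+o*nn,p,q,key,w))
add(0,(-126,-50,0),(126,-50,0),[1,1.75,2.5,None],"e")
add(1,(-126,-50,12),(90,-50,12),[1.5,1.75,2.25,2.5],"e")
add(0,(-126,-50,12),(-126,30,12),[-.25,0,.25,.5],"r")
add(1,(-126,-50,12),(-126,30,12),[-.25,-.25,0,.25],"r")
add(0,(-126,34,34),(126,34,34),[-2,-1.25,-.25,.5],"o")
add(1,(-126,34,34),(90,34,34),[-.75,-1,-.5,0],"o")
add(0,(-126,34,34),(126,34,34),[2,3,3.5,None],"i")
def res(v):
    x,y,a,ze,zr,yo,yi=v; out=[]
    for c,u,p,q,k,w in E:
        p=list(p);q=list(q)
        if k=="e": p[2]=q[2]=ze
        if k=="r": p[2]=q[2]=zr
        if k=="o": p[1]=q[1]=yo
        if k=="i": p[1]=q[1]=yi
        A,B=proj(cams[c],W([p,q],(x,y,0,a))); t=(B-A)/np.hypot(*(B-A)); out.append((u-A)@np.array([-t[1],t[0]]))
    return np.array(out)
r=least_squares(res,[*p0[:2],p0[3],6,10,40,33],loss="soft_l1",f_scale=.5); print(r.x.round(4),np.degrees(r.x[2])); print(res(r.x).round(2))
ps=np.array([r.x[0],r.x[1],0,r.x[2]])
for n,m in(("cheek top rear out",(46,-50,34)),("cheek top rear in",(46,-28,34)),("stop",(126,-50,37))): print(n,(proj(cams[0],W([m],ps))[0]-[204.5,114.5])*4.6,(proj(cams[1],W([m],ps))[0]-[204.5,179.5])*4.8)
T=lambda x,y:np.array([270-.5+(x+.5)/8,158-.5+(y+.5)/8]); S=lambda x,y:np.array([275-.5+(x-400+.5)/8,205-.5+(y+.5)/8])
O=[(0,T(100,293),(-40,16,3)),(0,T(150,345),(-40,-4,3)),(0,T(209,403),(-40,-29,2)),(0,T(255,354),(-14,-29,3)),
(1,S(443,158),(-40,-29,16)),(1,S(444,207),(-40,-29,0)),(1,S(483,68),(-40,29,16)),(1,S(585,205),(8,-29,2)),(0,T(335,140),(40,0,16))]
R2=lambda p:np.concatenate([proj(cams[i],W([m],p))[0]-u for i,u,m in O])
p=least_squares(lambda q:R2([q[0],q[1],.012,q[2]]),[.486,.163,-.85],loss="soft_l1",f_scale=.7).x
q=least_squares(R2,[*p[:2],.012,p[2]],loss="soft_l1",f_scale=.7).x
print("z-free",q); pi_=np.array([p[0],p[1],.012,p[2]]);print("ins",pi_,R2(pi_).round(1).reshape(-1,2).tolist())
def loc(P): 
    c,s=np.cos(ps[3]),np.sin(ps[3]); e=P[:2]-ps[:2]; return np.r_[c*e[0]+s*e[1],-s*e[0]+c*e[1]]
print("ins in slicer",loc(pi_),np.degrees(pi_[3]-ps[3]),"corners",[loc(W([m],pi_)[0]).round(4) for m in((32,29,8),(-40,29,8),(-30,6,8))])
print("pusher",z["p"])
np.savez("fit2.npz",s=ps,i=pi_,p=z["p"])
E
python3 fit2.py
```

```text
[ 0.5248  0.1261 -0.893   7.9686 10.8837 40.9743 31.8704] -51.16455632553859
[ 0.   -0.   -0.    0.12 -0.04  0.04 -0.12 -0.01 -0.    0.    0.01  0.11
 -0.09 -0.04  0.02 -0.24 -0.26 -0.03 -0.06  0.67  0.09  0.27  0.44 -0.07
  0.17 -0.09]
cheek top rear out [634.62806736 262.4942762 ] [610.17175504 265.73152463]
cheek top rear in [606.49505555 230.122161  ] [620.3927104  241.68726141]
stop [753.78915349 162.75991514] [767.68046106 292.10653321]
z-free [ 0.48181572  0.16115617  0.01205822 -0.8155212 ]
ins [ 0.48182578  0.16116224  0.012      -0.81560282] [[0.3, 0.2], [-0.1, -0.4], [-0.1, -0.1], [1.9, -1.6], [-0.7, 0.5], [-0.8, -0.5], [-0.0, -0.5], [-0.2, 1.8], [-0.2, -0.1]]
ins in slicer [-0.05429946 -0.01145712] 4.433956749119318 corners [array([-0.0246,  0.0199]), array([-0.0964,  0.0144]), array([-0.0847, -0.0078])]
pusher [0.37887343 0.31532779 0.00138963 0.52190508]
```

The refit is tight, with residuals under 0.7 px:
- **Slicer:** (0.525, 0.126), yaw −51.2°.
- **Insert:** skewed +4.4°, with gaps to the rail of about 12 mm at the front and 17 mm at the rear.
- **Pusher:** z is within 1.4 mm of the worktop.

Next I'll pick up the pusher.

```bash
cat > h.py <<'E'
from workcell import bot
import numpy as np
from scipy.spatial.transform import Rotation as Ro
z=np.load("fit2.npz"); S=z["s"]; P=z["p"]; I=z["i"]
GX,GZ=-.008,.027            # pusher->TCP offset: grip centre x, tip height above sole
def rot(a,flip):
    y=np.array([-np.sin(a),np.cos(a),0])*(-1 if flip else 1); zz=np.array([0,0,-1.]); return Ro.from_matrix(np.c_[np.cross(y,zz),y,zz]).as_rotvec()
FLIP=None
def tcp(nose,a,h):          # nose tip world xy, pusher yaw, sole height
    d=np.array([np.cos(a),np.sin(a)]); q=np.asarray(nose)-d*(.077-GX); return np.r_[q,h+GZ]
ex=np.array([np.cos(S[3]),np.sin(S[3])]); ey=np.array([-ex[1],ex[0]])
def sw(x,y): return S[:2]+ex*x+ey*y       # slicer -> world
def force(n=6,dt=.01):
    f=[]
    for _ in range(n): f.append(bot.current_contact_force()); bot.hold(dt)
    f=np.mean(f,0); return np.array([f[:2]@ex,f[:2]@ey,f[2]])
E
python3 - <<'E'
from h import *
a=P[3]; pts=dict(pick=(P[:2]+.077*np.array([np.cos(a),np.sin(a)]),a,0.0),up=(P[:2]+.077*np.array([np.cos(a),np.sin(a)]),a,.09),
 flank=(sw(-.06,-.05),S[3]+np.pi/2,.0135),feed0=(sw(-.11,0),S[3]+.05,.0135),feed1=(sw(.054,.012),S[3]+.05,.0135))
for fl in(0,1):
    for k,(n,b,h) in pts.items():
        q=bot.inverse_kinematics(tcp(n,b,h),rot(b,fl)); print(fl,k,tcp(n,b,h).round(3),None if q is None else np.round(q,2))
print(bot.current_clock()); f=[bot.current_contact_force() for _ in range(3)]; t=bot.current_clock(); bot.hold(.01); print(np.round(f,2),t,bot.current_clock(),bot.current_contact_force())
E
```

```text
0 pick [0.372 0.311 0.027] [ 0.45  0.17  1.99 -0.    0.98 -1.65]
0 up [0.372 0.311 0.117] [ 0.45  0.02  1.94  0.    1.17 -1.65]
0 flank [0.382 0.088 0.04 ] [-0.08 -0.1   2.24 -0.    1.   -2.33]
0 feed0 [0.399 0.275 0.04 ] [ 0.35  0.15  1.99  0.    1.01 -0.37]
0 feed1 [0.511 0.155 0.04 ] [ 0.07  0.26  1.85  0.    1.03 -0.66]
1 pick [0.372 0.311 0.027] [ 0.45  0.17  1.99 -0.    0.98  1.5 ]
1 up [0.372 0.311 0.117] [ 0.45  0.02  1.94 -0.    1.17  1.5 ]
1 flank [0.382 0.088 0.04 ] [-0.08 -0.1   2.24 -0.    1.    0.81]
1 feed0 [0.399 0.275 0.04 ] [0.35 0.15 1.99 0.   1.01 2.77]
1 feed1 [0.511 0.155 0.04 ] [0.07 0.26 1.85 0.   1.03 2.48]
0.9
[[-0.2   0.16 -0.3 ]
 [-0.2   0.16 -0.3 ]
 [-0.2   0.16 -0.3 ]] 0.9 0.9083 [ 0.18093966  0.4398441  -0.11972786]
```

Run:
```python
from h import *
a=P[3]; n=P[:2]+.077*np.array([np.cos(a),np.sin(a)]); r=rot(a,0)
bot.set_gripper(.6); bot.goto(tcp(n,a,.085),r); bot.line_to(tcp(n,a,0),max_speed=.12)
bot.set_gripper(0,60); print("grip",bot.current_opening()*92,bot.current_grip_force(),bot.current_contact_force(),bot.current_clock())
bot.line_to(tcp(n,a,.06),max_speed=.15)
b=S[3]+np.pi/2; bot.goto(tcp(sw(-.062,-.062),b,.06),rot(b,0)); print(bot.current_clock())
bot.line_to(tcp(sw(-.062,-.062),b,.0135),max_speed=.1); bot.hold(.15)
f=np.array([force(8) for _ in range(2)]); np.save("tare.npy",f.mean(0)); print(f,bot.current_ee_pos(),tcp(sw(-.062,-.062),b,.0135),bot.current_clock(),bot.current_opening()*92)
import cv2; d=[cv2.resize(bot.read_camera(k)["pixels"][y:y+130,x:x+180],None,fx=4.4,fy=4.4,interpolation=cv2.INTER_CUBIC)[:300 if k=="side" else 600] for k,x,y in(("side",200,170),)]
cv2.imwrite("pics/held.png",cv2.resize(bot.read_camera("side")["pixels"][160:290,200:375],None,fx=4.5,fy=4.5,interpolation=cv2.INTER_CUBIC))
```

```text
grip 15.514276555077908 60.00030219554901 [ 0.16106073 -0.17221091  1.20895209] 4.425
5.8917
[[-0.00894253 -0.00539572 -1.44718936]
 [-0.02252084 -0.15076789 -1.13206606]] [0.371949   0.08213648 0.04103953] [0.37141573 0.08216356 0.0405    ] 6.7917 15.649107294360093
```

View pics/held.png

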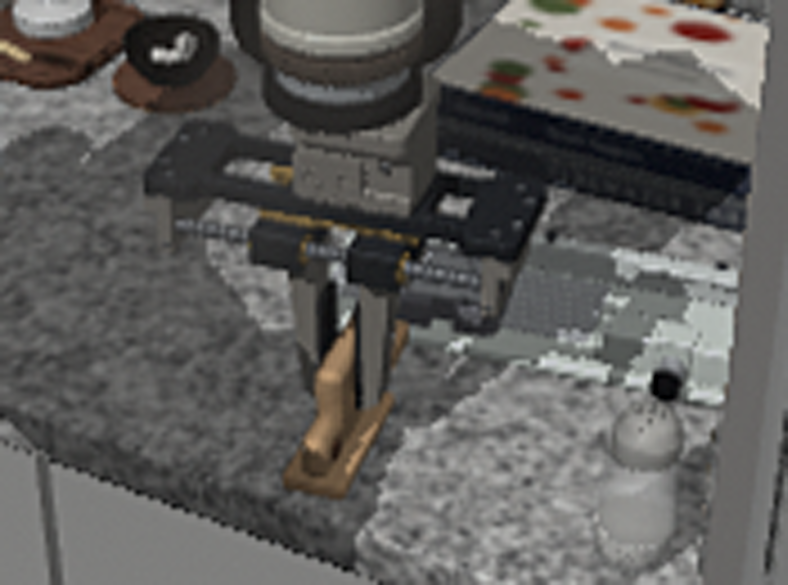

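The pusher is held upright, with its nose towards the insert's flank at (400,330). Now I'll close the insert up gently.

Run:
```python
from h import *
b=S[3]+np.pi/2; T0=np.load("tare.npy"); y=-.062; X=-.062; log=[]; t0=bot.current_clock()
bot.line_to(tcp(sw(X,-.046),b,.0135),max_speed=.06); y=-.046
while y<-.018:
    y+=.001 if y<-.0325 else .0003
    bot.line_to(tcp(sw(X,y),b,.0135),max_speed=.03); f=force(3,.0085)-T0; log.append((round(y*1e3,1),*f.round(1)))
    if f[1]<-2.3:
        f=force(6)-T0; log.append((0,*f.round(1)))
        if f[1]<-2.2: break
print(*log,sep="\n"); print(t0,bot.current_clock(),bot.current_ee_pos()); np.save("yflank.npy",y)
```

```text
(-45.0, np.float64(0.1), np.float64(0.2), np.float64(-0.3))
(-44.0, np.float64(-0.1), np.float64(0.2), np.float64(-0.2))
(-43.0, np.float64(-0.1), np.float64(-0.2), np.float64(-0.5))
(-42.0, np.float64(0.1), np.float64(0.4), np.float64(-0.4))
(-41.0, np.float64(-0.4), np.float64(-0.7), np.float64(-0.4))
(-40.0, np.float64(-0.4), np.float64(0.2), np.float64(-0.2))
(-39.0, np.float64(0.2), np.float64(0.4), np.float64(0.3))
(-38.0, np.float64(-0.2), np.float64(-0.2), np.float64(0.2))
(-37.0, np.float64(-0.3), np.float64(-0.1), np.float64(0.1))
(-36.0, np.float64(-0.2), np.float64(0.1), np.float64(0.1))
(-35.0, np.float64(-0.1), np.float64(0.4), np.float64(-0.4))
(-34.0, np.float64(-0.7), np.float64(0.0), np.float64(-0.1))
(-33.0, np.float64(0.4), np.float64(-0.0), np.float64(0.2))
(-32.0, np.float64(-0.0), np.float64(0.0), np.float64(-0.2))
(-31.7, np.float64(-0.0), np.float64(-0.3), np.float64(0.1))
(-31.4, np.float64(0.1), np.float64(0.2), np.float64(-0.5))
(-31.1, np.float64(0.3), np.float64(-0.6), np.float64(0.2))
(-30.8, np.float64(-0.2), np.float64(0.2), np.float64(-0.0))
(-30.5, 
[... 253 characters left out ...]
at64(-0.0), np.float64(-0.1), np.float64(-0.2))
(-29.0, np.float64(-0.4), np.float64(-0.4), np.float64(-0.2))
(-28.7, np.float64(-0.4), np.float64(-0.2), np.float64(-0.4))
(-28.4, np.float64(-0.4), np.float64(-0.3), np.float64(-0.0))
(-28.1, np.float64(0.0), np.float64(0.0), np.float64(-0.2))
(-27.8, np.float64(0.1), np.float64(-0.6), np.float64(-0.1))
(-27.5, np.float64(0.6), np.float64(-0.5), np.float64(0.0))
(-27.2, np.float64(0.4), np.float64(-0.1), np.float64(0.1))
(-26.9, np.float64(0.5), np.float64(-1.7), np.float64(0.6))
(-26.6, np.float64(0.6), np.float64(-4.5), np.float64(0.7))
(0, np.float64(0.2), np.float64(-4.2), np.float64(1.3))
6.8917 16.1583 [0.39851924 0.1041854  0.04032502]
```

The force rose steeply from 1.7 to 4.5 N at nose y = −26.9 mm. That puts the rail face at about y = 31.1 mm in my frame, in line with the camera's 31.9 mm. I'll move to the feed position and check squareness.

Run:
```python
from h import *
import cv2
from vis import proj,W
b=S[3]+np.pi/2; X=-.062
bot.line_to(tcp(sw(X,-.060),b,.0135),max_speed=.12); bot.line_to(tcp(sw(X,-.060),b,.07),max_speed=.2)
a=S[3]+.05; bot.goto(tcp(sw(-.118,.008),a,.07),rot(a,0)); print(bot.current_clock())
t=[]
for n,(x,y,w,h) in(("top",(265,150,50,55)),("side",(275,200,50,40))):
    d=bot.read_camera(n); c=cv2.resize(d["pixels"][y:y+h,x:x+w].astype(np.float32),None,fx=8,fy=8,interpolation=cv2.INTER_CUBIC)
    c=np.clip((c-40)*255/170,0,255).astype(np.uint8)
    o=[.0021*ex+ey*0][0]
    pose=np.r_[sw(-.056,.0021),.012,S[3]]
    for zz in(0,16):
        u=((proj(d,W([(-40,29,zz),(-40,16,zz),(-30,16,zz),(-30,-4,zz),(-40,-4,zz),(-40,-29,zz),(40,-29,zz),(40,29,zz)],pose))-[x,y]+.5)*8-.5).round().astype(np.int32)
        cv2.polylines(c,[u],True,(0,0,255) if zz else (0,160,0),1)
    t.append(cv2.copyMakeBorder(c,0,440-h*8,0,0,cv2.BORDER_CONSTANT))
cv2.imwrite("pics/sq.png",np.hstack(t))
```

```text
18.75
```

View pics/sq.png

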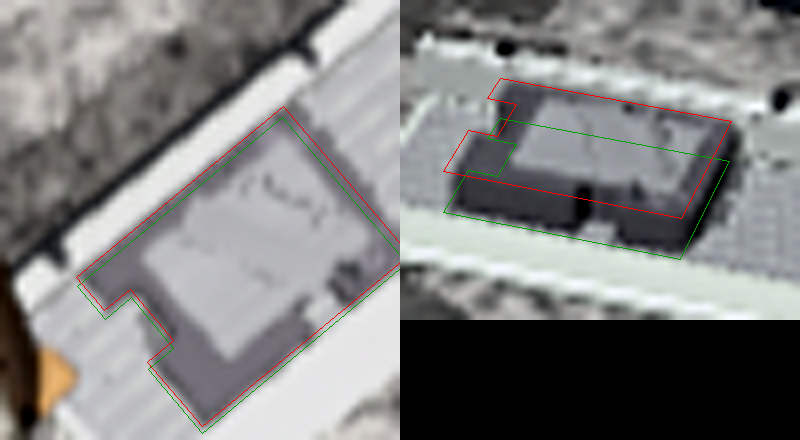

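The picture shows the insert square: the yaw-0 model at y = 2.1 mm overlays it in both views, with the rear corner at (205,427). Now I'll enter the notch, load the rail to about 3 N and start the feed, with the lateral force under feedback.

```bash
cat > feed.py <<'E'
from h import *
a=S[3]+.05; H=.0135
def go(x,y,v=.03): bot.line_to(tcp(sw(x,y),a,H),max_speed=v)
def run(x,y,x_end,T0,log):
    while x<x_end:
        x+=.0025 if x<.012 else (.001 if x<.047 else .0004)
        go(x,y); f=force(5,.0085)-T0
        tgt=np.interp(x,[.013,.018,.030,.045,.050],[3.2,2.6,1.1,1.3,2.4]); e=tgt+f[1]
        log.append((round(x*1e3,1),round(y*1e3,2),*f.round(1)))
        if abs(f[0])>9 or f[1]<-6 or abs(f[2])>6: log.append("stop"); break
        y+=np.clip(.6*e/9e3,-.0003,.0003)
    return x,y
E
python3 - <<'E'
from feed import *
x,y=-.118,.008; go(x,y,.15); bot.hold(.15); T0=force(15); print(T0,bot.current_clock())
go(-.0885,y,.06); log=[]; f=force(4)-T0; log.append(f.round(1))
while y<.014:
    y+=.0005 if f[1]>-.8 else .0002; go(x:=-.0885,y); f=force(4)-T0; log.append((round(y*1e3,2),*f.round(1)))
    if f[1]<-2.4 or f[0]<-6: break
if f[1]<-1.5: x,y=run(x,y,-.06,T0,log)
for l in log: print(*l) if not isinstance(l,str) else print(l)
np.savez("st.npz",x=x,y=y,T0=T0); print(bot.current_clock())
E
```

```text
[ 0.04696562 -0.03956472 -1.13183162] 19.65
0.2 0.4 -0.5
8.5 0.0 -0.1 0.1
9.0 -0.3 0.5 0.0
9.5 -0.1 0.6 -0.4
10.0 -0.1 0.0 -0.4
10.5 -0.1 -0.1 -0.2
11.0 -0.2 -0.1 -0.1
11.5 -0.4 0.3 -0.1
12.0 0.2 -0.3 -0.1
12.5 0.5 -1.2 -0.2
12.7 -0.0 -2.0 0.1
12.9 0.3 -3.2 0.7
-86.0 12.9 0.2 -3.3 -0.4
-83.5 12.89 0.0 -3.5 -0.8
-81.0 12.88 0.2 -3.8 -1.1
-78.5 12.84 0.1 -4.2 -1.3
-76.0 12.77 -0.1 -4.2 -1.3
-73.5 12.7 0.1 -4.4 -1.1
-71.0 12.63 0.1 -3.9 -1.5
-68.5 12.58 0.1 -4.4 -1.2
-66.0 12.5 0.4 -4.0 -1.2
-63.5 12.45 -0.2 -3.7 -1.2
-61.0 12.41 0.5 -3.3 -1.2
-58.5 12.41 0.5 -3.4 -0.7
26.9417
```

Lateral contact came where expected, but the feed force is about 0. I'll check by template matching, with no viewing, whether the insert actually moved.

```bash
cat > track.py <<'E'
from vis import *
from h import S,I,sw
TOP=np.array([(x,y,16) for x in np.arange(-38,39,1.) for y in np.arange(-27,28,1.) if not(x<-28 and -6<y<18) and abs(x)+abs(y)<58])
ref={n:cv2.resize(cv2.imread(f"pics/{n}0.png"),(560,420),interpolation=cv2.INTER_AREA) for n in("top","side")}
def samp(im,d,pose):
    u=proj(d,W(TOP,pose)).astype(np.float32); return cv2.remap(im,u[:,:1].copy(),u[:,1:].copy(),cv2.INTER_LINEAR).reshape(-1,3).astype(float)
def track(x0,x1,names=("top","side"),ims=None):
    ds={n:bot.read_camera(n) for n in names}; out={}
    for n,d in ds.items():
        r=samp(ref[n],d,I).mean(1); best=[]
        for x in np.arange(x0,x1,.001):
            for y in(.0011,.0021,.0031):
                for a in(-.04,-.02,0,.02,.04):
                    v=samp(d["pixels"],d,np.r_[sw(x,y),.012,S[3]+a]).mean(1)
                    best.append((np.median(abs(v-r-np.median(v-r))),round(x,4),y,a))
        best.sort(); out[n]=best[:4]
    return out
if __name__=="__main__":
    import sys
    for n,b in track(float(sys.argv[1]),float(sys.argv[2])).items(): print(n,*b,sep="\n  ")
E
python3 track.py -.07 -.01
```

```text
top
  (np.float64(2.0000000000000284), np.float64(-0.027), 0.0031, -0.02)
  (np.float64(2.0000000000000284), np.float64(-0.027), 0.0031, 0)
  (np.float64(2.3333333333333144), np.float64(-0.027), 0.0031, 0.02)
  (np.float64(2.333333333333343), np.float64(-0.027), 0.0031, -0.04)
side
  (np.float64(2.3333333333333144), np.float64(-0.027), 0.0031, 0)
  (np.float64(2.3333333333333286), np.float64(-0.027), 0.0031, -0.02)
  (np.float64(2.333333333333343), np.float64(-0.027), 0.0031, -0.04)
  (np.float64(2.333333333333343), np.float64(-0.027), 0.0031, 0.02)
```

The insert follows the nose: it's at x = −27 mm and square in both views, so friction is simply low. I'll continue the feed through the catch to home.

```bash
sed -i 's/x+=.0025 if x<.012 else (.001 if x<.047 else .0004)/x+=.0035 if x<.011 else (.00125 if x<.0455 else .0004)/; s/.6\*e/.8*e/; s/if abs(f\[0\])>9 or/if (x>.047 and f[0]<-4) or abs(f[0])>9 or/' feed.py
python3 - <<'E'
from feed import *
s=np.load("st.npz"); log=[]
x,y=run(float(s["x"]),float(s["y"]),.056,s["T0"],log)
for l in log: print(*l) if not isinstance(l,str) else print(l)
np.savez("st.npz",x=x,y=y,T0=s["T0"]); print(bot.current_clock())
E
python3 track.py .065 .09
```

```text
-55.0 12.39 0.5 -2.9 -0.6
-51.5 12.42 0.4 -3.1 -0.9
-48.0 12.42 0.2 -3.0 -0.6
-44.5 12.44 0.5 -3.2 -0.8
-41.0 12.45 0.5 -3.5 -1.0
-37.5 12.42 0.5 -2.9 -0.9
-34.0 12.44 0.2 -2.8 -0.9
-30.5 12.47 0.6 -3.3 -0.7
-27.0 12.46 0.2 -3.5 -0.8
-23.5 12.44 0.2 -3.1 -1.6
-20.0 12.45 0.3 -3.5 -1.3
-16.5 12.42 0.5 -2.9 -1.2
-13.0 12.45 0.5 -3.3 -1.2
-9.5 12.45 0.4 -3.6 -1.0
-6.0 12.41 -0.1 -3.9 -0.9
-2.5 12.35 0.2 -3.4 -1.2
1.0 12.33 0.4 -3.6 -0.6
4.5 12.29 0.7 -3.2 -0.8
8.0 12.3 0.3 -3.0 -0.8
11.5 12.31 0.4 -3.3 -0.8
12.8 12.31 -0.9 -3.5 -0.2
14.0 12.28 -4.3 -3.1 1.2
15.3 12.28 -5.2 -2.9 1.1
16.5 12.28 -4.7 -2.3 0.8
17.8 12.32 -4.5 -2.4 0.8
19.0 12.34 -4.4 -3.0 0.9
20.3 12.29 -4.1 -2.3 0.0
21.5 12.3 -2.9 -2.6 -1.3
22.8 12.26 -1.9 -2.6 -1.2
24.0 12.21 -1.7 -3.0 -1.2
25.3 12.1 -1.8 -2.5 -1.1
26.5 12.03 -1.3 -2.1 -0.7
27.8 11.98 -1.1 -2.2 -1.1
29.0 11.91 -1.2 -1.8 -1.4
30.3 11.86 -1.2 -1.6 -1.1
31.5 11.81 -1.1 -0.7 -0.4
32.8 11.84 -1.0 -1.3 -0.8
34.0 11.83 -0.5 -0.6 -1.1
35.3 11.88 -1.3 -1.1 -0.9
36.5 11.88 -0.9 -0.9 -0.2
37.8 11.91 -0.7 -0.8 -0.5
39.0 11.95 -1.2 -1.1 -0.6
40.3 11.96 -0.9 -1.6 -0.7

[... 180 characters left out ...]
47.7 11.96 0.2 -1.3 -0.1
48.1 12.01 -0.4 -1.6 -0.5
48.5 12.04 -0.2 -1.7 -0.2
48.9 12.07 -0.3 -1.9 -0.6
49.3 12.1 -0.8 -2.0 -0.4
49.7 12.13 -1.3 -1.8 0.0
50.1 12.17 -3.9 -2.1 1.0
50.5 12.2 -5.4 -2.6 1.2
stop
44.2917
top
  (np.float64(39.66666666666667), np.float64(0.089), 0.0031, 0.04)
  (np.float64(39.999999999999986), np.float64(0.089), 0.0031, 0.02)
  (np.float64(40.0), np.float64(0.089), 0.0011, 0.04)
  (np.float64(40.0), np.float64(0.089), 0.0021, 0)
side
  (np.float64(4.666666666666686), np.float64(0.08), 0.0031, 0)
  (np.float64(4.999999999999972), np.float64(0.081), 0.0031, -0.02)
  (np.float64(5.0), np.float64(0.08), 0.0031, -0.04)
  (np.float64(5.0), np.float64(0.08), 0.0031, -0.02)
```

The catch rose at nose x = 13, peaked at 5.2 N and clicked back at about 45. A stiff end stop followed at 50, with the insert at about 82. I'll seat it with two tiny steps, then withdraw and stand the pusher back where it was.

```bash
python3 - <<'E'
from feed import *
s=np.load("st.npz"); x,y,T0=float(s["x"]),float(s["y"]),s["T0"]
for _ in range(2):
    x+=.0003; go(x,y); f=force(5)-T0; print(round(x*1e3,2),f.round(1))
    if f[0]<-8: break
go(x-.0008,y-.0005); go(x-.0012,y-.003); f=force(4)-T0; print("rel",f.round(1))
go(x-.035,y-.003,.1); print((force(4)-T0).round(1))
q=tcp(sw(x-.035,y-.003),a,.07); bot.line_to(q,max_speed=.15)
b=P[3]; n=P[:2]+.077*np.array([np.cos(b),np.sin(b)])
bot.goto(tcp(n,b,.07),rot(b,0)); bot.line_to(tcp(n,b,.003),max_speed=.12); bot.hold(.1); t=force(6)
h=.003
while h>-.004:
    h-=.0005; bot.line_to(tcp(n,b,h),max_speed=.02); f=force(3)-t
    if f[2]>1.5: break
print("down",h,f.round(1),bot.current_clock())
bot.set_gripper(.6); bot.line_to(tcp(n,b,.09),max_speed=.15); print(bot.current_clock(),bot.current_opening())
E
python3 - <<'E'
import sys; sys.path.insert(0,".")
import os; os.chdir(".")
from track import *
for n,b in track(.075,.09).items(): print(n,*b[:2],sep="\n  ")
import cv2
t=[]
for n,(x,y,w,h) in(("top",(205,110,165,150)),("side",(205,180,165,90))):
    c=bot.read_camera(n)["pixels"][y:y+h,x:x+w]; t.append(cv2.resize(c,None,fx=2.42,fy=2.42,interpolation=cv2.INTER_CUBIC))
m=max(i.shape[0] for i in t); cv2.imwrite("pics/end.png",np.hstack([cv2.copyMakeBorder(i,0,m-i.shape[0],0,0,cv2.BORDER_CONSTANT) for i in t]))
E
```

```text
50.8 [-6.3 -1.6  1.5]
51.1 [-7.3 -2.2  2.2]
rel [-5.1  0.9 -0.5]
[-0.1  0.4  0. ]
down -0.0005 [ 0.3 -2.3  6.5] 50.325
51.8 0.597800711612157
top
  (np.float64(2.666666666666657), np.float64(0.081), 0.0031, -0.02)
  (np.float64(2.666666666666657), np.float64(0.081), 0.0031, 0)
side
  (np.float64(4.333333333333343), np.float64(0.08), 0.0031, 0)
  (np.float64(4.666666666666671), np.float64(0.081), 0.0031, 0)
```

View pics/end.png

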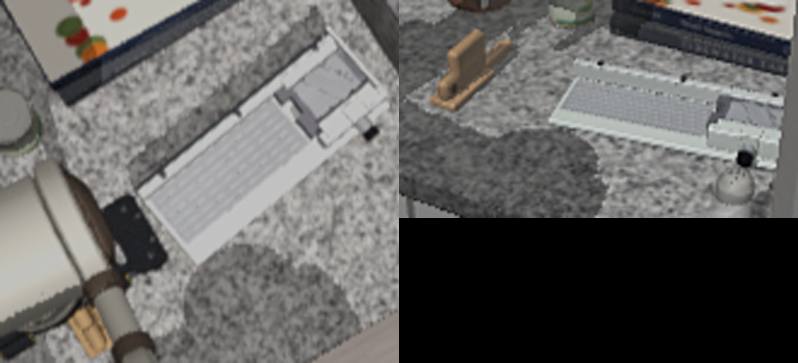

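The picture shows the pusher standing at side (470,75), clear of the slicer, and the insert in its seat at top (330,85), square, with its rear just out of the mouth. The position, the catch's force trace and the stop all agree, so I'll hand it in.

```bash
python3 -c "
from workcell import bot
print(bot.job_done(),bot.current_clock())"
```

```text
the job is handed in; nothing more can be done
the job is handed in; nothing more can be done
```

The insert is home against the end stop with the catch clicked in, judging by the force trace and camera position. The pusher is standing back at its starting place on the worktop, and the job was handed in at about 52 s.

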